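# Slide the sticky hatch of a fragment crate home

## Robot

A 7-joint arm with a two-finger parallel gripper is mounted at the origin on the work surface. World frame = base frame: x ahead of the robot, y to its left, z up, the work surface at z = 0. Lengths are in m, angles in rad, forces in N, time in s.
With the tool pointing down it reaches from about 0.4 to 0.875 m from the base axis. Payload 19.3 kg.
Tool frame: the origin (TCP) lies at the very end of the fingers, on their centre line; the grasp point (between the pads) lies 19 mm behind it; z points along the fingers, y is the line along which they close (so a half turn about z gives the same grasp; the last joint's range is limited). The gripper opens to 85 mm and grips with 20 to 120 N. Pads are 22 mm wide; open, the fingers measure 114 mm over their backs; the gripper's body (76 mm by 85 mm) begins 54 mm behind the grasp point. The pads swing forward as they close: fully open they stand 13 mm farther back than shut.
Start: joints at [1.264, 0.521, -0.036, 1.599, 0.021, 1.021, -0.113], TCP at [0.147, -0.608, 0.231] pointing down, gripper open.
Joint ranges: [-2.91, 2.91], [-0.3, 2.13], [-1.5, 1.42], [0.17, 2.43], [-1.26, 4.41], [0.16, 1.93], [-2.52, 2.52]. Speed limits (rad/s): [1.89, 1.89, 2.39, 2.39, 3.01, 3.01, 3.01].

## Interface

Orientations are given as [roll, pitch, yaw] about the fixed x, y, z axes, in that order (R = Rz(yaw) Ry(pitch) Rx(roll)).
In Python, from workcell import monitor, optics, job_done gives the robot as it stands.
- The arm moves only by the shell command python3 -m handwheel 'ROWS' [FORCE]. ROWS is JSON, a list of rows, each an object of numbers: "dx", "dy", "dz": the shift along the tool's x, y, z in cm; "wx", "wy", "wz": the turn, a rotation vector about the tool's x, y, z in rad; "claw": the opening in per cent of the stroke, from 0 (shut) to 100 (fully open). A call has 1 to 8 rows; each row shifts and turns the commanded pose from where the row before left it, along the tool's axes as they then stand; what a row does not reach is not made up. A row lasts 1/8 s, in which the tool goes at most 62.5 mm and 10.7 degrees, less where a joint would pass 70% of its speed; a pose out of reach is approached as far as the arm can. A call with a gripper value outside its range is refused whole. The fingers move at their own pace and stop on an object; FORCE is the grip in N (left out, the last holds). Time passes only in rows, so rows that do not move let the fingers close. It gives the time, the measured TCP pose, the force, the opening and the grip force at its end, in the units of the state.
- monitor.observe(): the state, without advancing time (a new reading comes with each control period).
- optics.grab_frame(name): name is "side" or "top"; returns a dict with "frame" (480x640x3 uint8, blue, green, red), "fovy" (degrees; the focal length in pixels is half the picture's height over the tangent of half this angle, whatever the lens; pixels are square), "cx", "cy" (the principal point, pixels), "R" (3x3) and "t" (3): a world point X has camera coordinates R X + t. Camera axes: x right, y down, z forward; pixel columns grow to the right and rows downward; lengths in m; the calibration is good to about 2 mm. A picture is of the moment at which its call begins. There is no depth.
- job_done(): hands the job in; it is judged then, once.
Trained networks look in the newest picture that a camera, given by its name, has taken for a name from the list of things; names that differ only in an ending like _2 or _b are one class to them, and where a whole thing is asked for, a point or a joint stands for the part that bears it (a point fixed in the world has none). Each returns a list of dicts, best first, with "p" (0 to 1); they miss things now and then, are a little off and sometimes report something else, mostly with a low value. They report only what shows in the picture. A call takes as long as a camera call.
- optics.masks_of(name, camera): "region" (480x640 bool, what is visible of it) and "rect" ([left, top, width, height] in pixels, round what is visible of it).
The state is a dict: "clock": time; "qpos": joint angles; "qd": joint speeds; "joint_efforts": joint torques, N m; "position": TCP position; "tool_rot": TCP orientation; "force": force on the tool from outside, world axes, zero at the start; "moment": the same for the moment, N m; "grip_width": finger opening in m; "finger_force": force on a finger pad.
Only numpy, scipy, OpenCV 4.12 (cv2) and the standard library are available. Lean on these libraries where they do the work, as an engineer would, in place of code of your own. Each camera call takes 0.05 s, during which the arm holds its last target. There are 200 camera calls.

## Task

The stone conservator's grey crate has a wide plywood hatch board lying in a sticky track under its centre bridge. Slide that board away from the robot, a little at one end and then a little at the other so that it does not rack and jam, until it is fully home and square against the crate's far wall. Do not force it, and leave the carved rosette on the bridge undisturbed.

Things in the scene. Friction and masses are not known exactly. Their poses are not given: they have to be found in the camera images.
- crate: Fixed grey open crate, 330 (x) x 400 (y) x 140 mm high; origin centre of underside, on the table; +x points away from the robot (within 15 degrees). The hatch slides along x on wooden runners (tops 90 mm up, |y| 160-190) between side walls at y = +-190; lips 128-140 mm up cover |y| over 172. Far wall, the stop: inner face x = +155, 140 mm high. Nothing behind the hatch beside the bridge is higher than 90 mm.
- bridge (a point): Centre of the top face of the crate's fixed wooden bridge board, at crate x = 0, y = 0, 140 mm up. The board is 140 mm wide (|y| under 70 mm), 12 mm thick and runs the whole length of the crate over the hatch's middle; its near foot, down to 80 mm, closes the middle. So the hatch is reached from above only at its two ends, |y| from 75 to 170 mm.
- hatch: Loose plywood board flat in the track: 120 (x, sliding way, same sense as crate x) x 368 (y) x 30 mm, 0.4-0.8 kg; origin centre of underside, 90 mm above the table. Starts 65-105 mm short of home (origin at crate x = +95 mm, touching the far wall). Has 12 mm side play: pushed at one end it turns up to about 8 degrees, then jams; a push at the other end frees it. Slides at 3-10 N (touched at speed, briefly 20); 30 N means jammed or home.
- rosette: Loose carved plaster rosette, a disc 76 mm across and 25 mm high with a ring of petals, 0.15 kg, lying on top of the bridge (its top 165 mm above the table); origin at the centre of its underside. To be left alone.

How it is judged:
By the outcome, as a careful person would: the job done as asked, in the order asked, and still so for the second after the job is handed in, with the robot touching nothing.
It also fails if it takes over 58 s, if anything falls off the work surface, if the arm or the gripper's body presses on something with over 40 N, if the wrist force passes 120 N, or if a joint passes its speed limit or range.

## Working session

There is one attempt and no reset: what is moved stays moved. The work goes in short steps, Python scripts to look and compute and a shell command to move; the robot and the scene stay as the last step left them, time stands still between calls to the robot, and variables do not carry over. Pictures are saved under pics/ and viewed, at most 10 in all, crops included, and the job is handed in when it is done.

```bash
mkdir -p pics; ls; python3 - <<'E'
from workcell import monitor, optics
import cv2
s=monitor.observe()
print({k:s[k] for k in("clock","position","tool_rot","force","grip_width")})
for n in("top","side"):
    d=optics.grab_frame(n); cv2.imwrite(f"pics/{n}0.png",d["frame"]); print(n,d["fovy"],d["cx"],d["cy"],d["R"],d["t"])
    for o in("crate","hatch","rosette"):
        for m in optics.masks_of(o,n)[:2]: print(o,m["p"],m["rect"])
E
```

```text
pics
{'clock': 0.0, 'position': array([ 0.1464972 , -0.60722419,  0.2307183 ]), 'tool_rot': array([-3.14042539e+00,  6.14532050e-05,  2.36770765e-01]), 'force': array([ 0.22960419, -0.73547655,  0.16694618]), 'grip_width': 0.08563675075383842}
top 50.32175155583851 322.0509016186869 237.09773752405553 [[-0.0040437  -0.99941568  0.03394048]
 [-0.98723878 -0.00141343 -0.15924065]
 [ 0.15919558 -0.03415128 -0.9866562 ]] [0.0157206  0.63370537 0.64314905]
crate 0.89 [206.6, 127.6, 384.0, 317.3]
hatch 0.65 [244.3, 208.9, 299.0, 132.5]
rosette 0.86 [353.2, 195.7, 68.6, 61.2]
rosette 0.46 [205.2, 131.2, 390.0, 312.8]
side 56.92900063690509 318.60736824482177 241.68033682083507 [[ 0.47701448 -0.87887505  0.0059854 ]
 [-0.79600086 -0.43490119 -0.42100308]
 [ 0.37261216  0.19606018 -0.90703946]] [-0.29311318  0.55187093  0.51555694]
crate 0.82 [144.7, 147.1, 384.8, 331.0]
crate 0.46 [217.6, 215.0, 264.0, 168.9]
hatch 0.65 [218.9, 215.8, 262.0, 169.5]
hatch 0.36 [147.6, 148.1, 384.7, 331.9]
rosette 0.97 [334.4, 224.0, 57.5, 55.3]
```

View pics/top0.png

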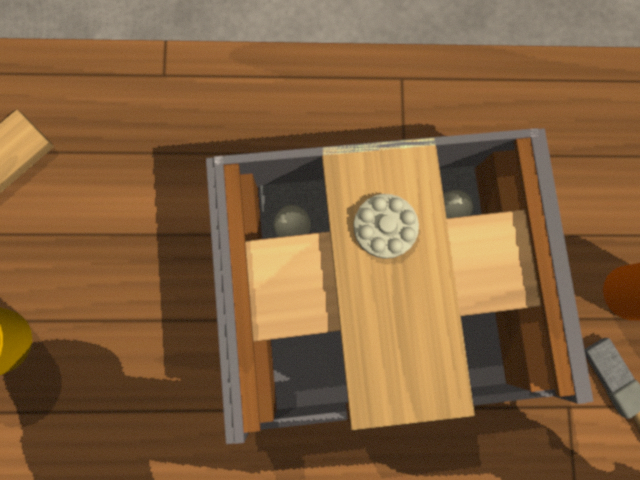

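View pics/side0.png

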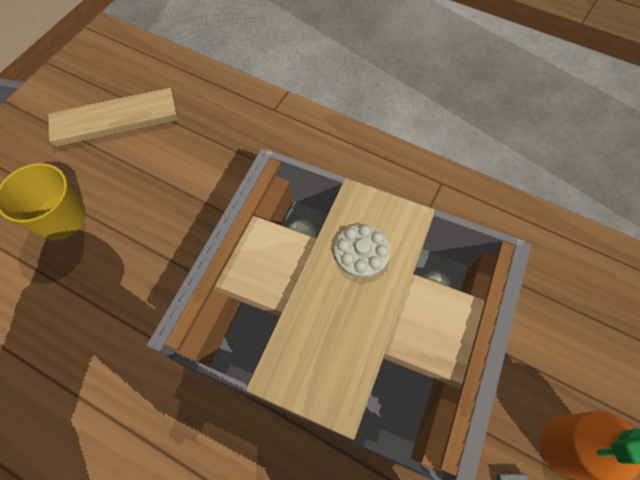

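The top view shows the crate's rim corners near (210,158), (541,130), (590,402), (235,442). The bridge runs down the middle, with the rosette on it at (387,225). The hatch shows on both sides: its left end has rows 235-340, its right end rows 211-315. A cup stands to the left, and an orange object and a grey block to the right. The side view agrees.

```bash
cat > h.py <<'E'
from workcell import monitor, optics
import numpy as np, cv2
from scipy.optimize import least_squares
def ray(d,uv,z):
    f=240/np.tan(np.radians(d["fovy"]/2)); R=np.array(d["R"]);t=np.array(d["t"])
    c=-R.T@t; v=R.T@np.array([(uv[0]-d["cx"])/f,(uv[1]-d["cy"])/f,1]); return (c+v*(z-c[2])/v[2])[:2]
def tow(C,p):
    c,s=np.cos(C[2]),np.sin(C[2]); return np.array(C[:2])+np.array([[c,-s],[s,c]])@p
def toc(C,w):
    c,s=np.cos(C[2]),np.sin(C[2]); return np.array([[c,s],[-s,c]])@(np.array(w)-C[:2])
E
python3 - <<'E'
from h import *
s=monitor.observe()
d=optics.grab_frame("top"); e=optics.grab_frame("side")
def fit(pairs):
    return least_squares(lambda C:np.concatenate([tow(C,p)-w for p,w in pairs]),[.6,0,0])
mod=[(.165,.2),(.165,-.2),(-.165,-.2),(-.165,.2)]
br=[(.165,.07),(.165,-.07),(-.165,-.07),(-.165,.07)]
P=[(m,ray(d,u,.14)) for m,u in zip(mod+br,[(209,158),(544,130),(590,402),(236,442),(323,148),(434,140),(473,416),(351,430)])]
S=[(m,ray(e,u,.14)) for m,u in zip([mod[0],mod[1],mod[3]]+br,[(265,151),(527,242),(150,346),(345,180),(434,209),(355,439),(249,394)])]
for Q in(P,S,P+S):
    r=fit(Q); print(r.x, np.abs(r.fun).max())
C=r.x
for n,u,D in [("L far",(247,240),d),("L far br",(328,234),d),("L near",(255,340),d),("L near br",(340,332),d),("R far br",(447,218),d),("R far",(525,211),d),("R near br",(461,315),d),("R near",(538,306),d)]:
    print(n,toc(C,ray(D,u,.12)))
print("ros",toc(C,ray(d,(387,222),.165)))
for n in [(8,340),(640,290),(612,345),(640,410)]: print(n,ray(d,n,.03))
for y in(.12,-.12): print("approach",tow(C,(-.09,y)))
print(len(C))
E
```

```text
[ 0.57185114 -0.06832763  0.09739885] 0.006765167442203346
[ 0.5717866  -0.0683429   0.10232537] 0.006124574867450383
[ 0.57178222 -0.06830885  0.09962648] 0.00719354806310285
L far [0.06437746 0.17111659]
L far br [0.0620953  0.07249164]
L near [-0.05522004  0.17135228]
L near br [-0.05646567  0.07072766]
R far br [ 0.06764025 -0.07635298]
R far [ 0.06695927 -0.17533051]
R near br [-0.0516852  -0.07630869]
R near [-0.05073343 -0.1715586 ]
ros [0.06201241 0.00679599]
(8, 340) [0.4981041  0.43178007]
(640, 290) [ 0.56238945 -0.43250112]
(612, 345) [ 0.48696359 -0.38509602]
(640, 410) [ 0.40061526 -0.4154482 ]
approach [0.47029309 0.04214456]
approach [ 0.49416391 -0.19666537]
3
```

```bash
python3 -m handwheel '[{"wz":0.137,"dz":-2,"claw":0},{"dx":3.6,"dy":-3.4,"dz":-1},{"dx":3.6,"dy":-3.4},{"dx":3.6,"dy":-3.4},{"dx":3.6,"dy":-3.4},{"dx":3.6,"dy":-3.4},{"dx":3.6,"dy":-3.4},{"dx":3.6,"dy":-3.4}]' 40
cat > st.py <<'E'
from h import *
C=np.array([.57178,-.06831,.09963])
s=monitor.observe(); c,n=np.cos(C[2]),np.sin(C[2])
F=np.array(s["force"]); print("t %.2f crate xy"%s["clock"],toc(C,s["position"][:2]).round(4),"z %.4f"%s["position"][2],"yaw-err %.3f"%(s["tool_rot"][2]-C[2]),"Fx %.1f Fy %.1f Fz %.1f"%(c*F[0]+n*F[1],-n*F[0]+c*F[1],F[2]),"grip",s["grip_width"])
E
python3 st.py
```

```text
t 0.50 crate xy [-0.4767 -0.4942] z 0.2313 yaw-err 0.137 Fx 0.1 Fy 0.2 Fz -0.2 grip 0.08563903426248716schema error: expected keys dx, dy, dz, wx, wy, wz, claw
```

```bash
python3 -m handwheel '[{"dx":0,"dy":0,"dz":-2,"wx":0,"wy":0,"wz":0.137,"claw":0},{"dx":3.6,"dy":-3.4,"dz":-1,"wx":0,"wy":0,"wz":0,"claw":0},{"dx":3.6,"dy":-3.4,"dz":0,"wx":0,"wy":0,"wz":0,"claw":0},{"dx":3.6,"dy":-3.4,"dz":0,"wx":0,"wy":0,"wz":0,"claw":0},{"dx":3.6,"dy":-3.4,"dz":0,"wx":0,"wy":0,"wz":0,"claw":0},{"dx":3.6,"dy":-3.4,"dz":0,"wx":0,"wy":0,"wz":0,"claw":0},{"dx":3.6,"dy":-3.4,"dz":0,"wx":0,"wy":0,"wz":0,"claw":0},{"dx":3.6,"dy":-3.4,"dz":0,"wx":0,"wy":0,"wz":0,"claw":0}]' 40
python3 st.py
```

```text
clock: 1.5
position: [0.3746, -0.3444, 0.2615]
tool_rot: [3.141, -0.0, 0.1]
force: [1.1, -0.1, 0.4]
grip_width: -0.0003
finger_force: 0.0
t 1.50 crate xy [-0.2237 -0.2551] z 0.2615 yaw-err 0.000 Fx 1.1 Fy -0.2 Fz 0.4 grip -0.0003098107701572439
```

```bash
python3 -m handwheel '[{"dx":3.4,"dy":-3.3,"dz":0,"wx":0,"wy":0,"wz":0,"claw":0},{"dx":3.4,"dy":-3.3,"dz":0,"wx":0,"wy":0,"wz":0,"claw":0},{"dx":3.4,"dy":-3.3,"dz":0,"wx":0,"wy":0,"wz":0,"claw":0},{"dx":3.2,"dy":-3.1,"dz":0,"wx":0,"wy":0,"wz":0,"claw":0},{"dx":0,"dy":0,"dz":5,"wx":0,"wy":0,"wz":0,"claw":0},{"dx":0,"dy":0,"dz":5,"wx":0,"wy":0,"wz":0,"claw":0},{"dx":0,"dy":0,"dz":4,"wx":0,"wy":0,"wz":0,"claw":0},{"dx":0,"dy":0,"dz":1.8,"wx":0,"wy":0,"wz":0,"claw":0}]' 40 >/dev/null
python3 st.py
python3 -c "
from h import *
cv2.imwrite('pics/top1.png',optics.grab_frame('top')['frame'])"
```

```text
t 2.50 crate xy [-0.0916 -0.1258] z 0.1012 yaw-err 0.000 Fx 0.1 Fy -0.3 Fz -0.0 grip 0.00016356295613803384
```

View pics/top1.png

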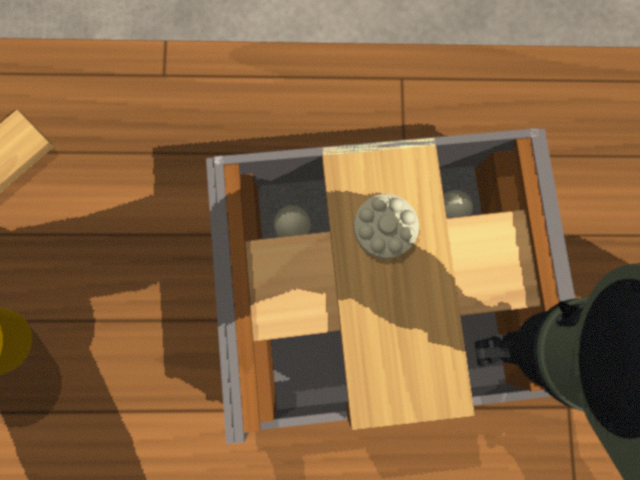

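The fingers, at (490,350), stand behind the hatch's right end with nothing touching. Now a gentle push.

```bash
python3 -m handwheel '[{"dx":0.5,"dy":0,"dz":0,"wx":0,"wy":0,"wz":0,"claw":0},{"dx":0.5,"dy":0,"dz":0,"wx":0,"wy":0,"wz":0,"claw":0},{"dx":0.5,"dy":0,"dz":0,"wx":0,"wy":0,"wz":0,"claw":0},{"dx":0.4,"dy":0,"dz":0,"wx":0,"wy":0,"wz":0,"claw":0},{"dx":0.3,"dy":0,"dz":0,"wx":0,"wy":0,"wz":0,"claw":0},{"dx":0.3,"dy":0,"dz":0,"wx":0,"wy":0,"wz":0,"claw":0},{"dx":0.3,"dy":0,"dz":0,"wx":0,"wy":0,"wz":0,"claw":0}]' 40 >/dev/null
python3 st.py
python3 -m handwheel '[{"dx":0.3,"dy":0,"dz":0,"wx":0,"wy":0,"wz":0,"claw":0},{"dx":0.3,"dy":0,"dz":0,"wx":0,"wy":0,"wz":0,"claw":0},{"dx":0.3,"dy":0,"dz":0,"wx":0,"wy":0,"wz":0,"claw":0}]' 40 >/dev/null
python3 st.py
```

```text
t 3.42 crate xy [-0.0626 -0.1262] z 0.1033 yaw-err 0.000 Fx -0.9 Fy 0.8 Fz 0.2 grip -0.00016477395466206834
t 3.80 crate xy [-0.0552 -0.1268] z 0.1032 yaw-err -0.001 Fx -9.6 Fy -1.4 Fz 6.4 grip 0.0003500274956172812
```

```bash
for i in 1; do python3 -m handwheel '[{"dx":0.3,"dy":0,"dz":0,"wx":0,"wy":0,"wz":0,"claw":0},{"dx":0.3,"dy":0,"dz":0,"wx":0,"wy":0,"wz":0,"claw":0},{"dx":0.3,"dy":0,"dz":0,"wx":0,"wy":0,"wz":0,"claw":0}]' >/dev/null
python3 st.py
python3 -m handwheel '[{"dx":0.3,"dy":0,"dz":0,"wx":0,"wy":0,"wz":0,"claw":0},{"dx":0.3,"dy":0,"dz":0,"wx":0,"wy":0,"wz":0,"claw":0}]' >/dev/null
python3 st.py; done
python3 -c "
from h import *
cv2.imwrite('pics/top2.png',optics.grab_frame('top')['frame'])"
```

```text
t 4.17 crate xy [-0.0461 -0.1269] z 0.1032 yaw-err -0.001 Fx -9.4 Fy -2.4 Fz 6.2 grip 3.0480754874995464e-06
t 4.42 crate xy [-0.0401 -0.1269] z 0.1032 yaw-err -0.001 Fx -9.5 Fy -2.0 Fz 6.6 grip -4.930567931747754e-05
```

View pics/top2.png

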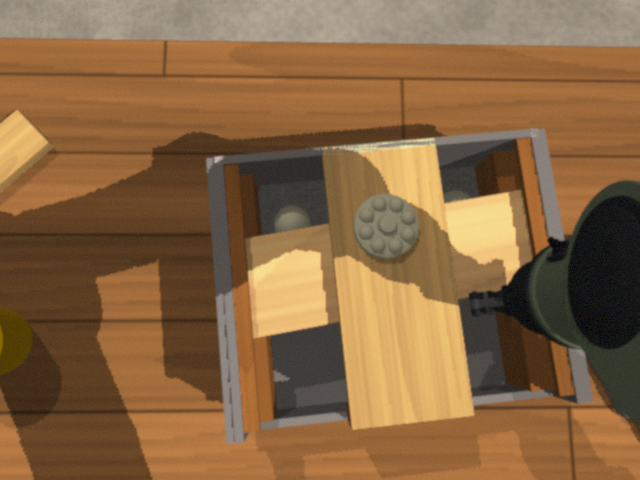

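The right end went on about 20 mm (far edge row 211 to 193) and the left end barely moved. The board is turned about 4° and still sliding freely. Next, the left end.

```bash
python3 -m handwheel '[{"dx":-4.5,"dy":0,"dz":0,"wx":0,"wy":0,"wz":0,"claw":0},{"dx":0,"dy":0,"dz":-5,"wx":0,"wy":0,"wz":0,"claw":0},{"dx":0,"dy":0,"dz":-5,"wx":0,"wy":0,"wz":0,"claw":0},{"dx":0,"dy":-5,"dz":0,"wx":0,"wy":0,"wz":0,"claw":0},{"dx":0,"dy":-5,"dz":0,"wx":0,"wy":0,"wz":0,"claw":0},{"dx":0,"dy":-5,"dz":0,"wx":0,"wy":0,"wz":0,"claw":0},{"dx":0,"dy":-5,"dz":0,"wx":0,"wy":0,"wz":0,"claw":0},{"dx":0,"dy":-5,"dz":0,"wx":0,"wy":0,"wz":0,"claw":0}]' >/dev/null
python3 st.py
```

```text
t 5.47 crate xy [-0.0838  0.1254] z 0.2035 yaw-err -0.000 Fx 0.7 Fy -0.9 Fz -0.8 grip 0.00011934769851270108
```

```bash
python3 -m handwheel '[{"dx":0,"dy":0,"dz":5,"wx":0,"wy":0,"wz":0,"claw":0},{"dx":0,"dy":0,"dz":5,"wx":0,"wy":0,"wz":0,"claw":0},{"dx":0.6,"dy":0,"dz":0,"wx":0,"wy":0,"wz":0,"claw":0},{"dx":0.5,"dy":0,"dz":0,"wx":0,"wy":0,"wz":0,"claw":0},{"dx":0.4,"dy":0,"dz":0,"wx":0,"wy":0,"wz":0,"claw":0},{"dx":0.3,"dy":0,"dz":0,"wx":0,"wy":0,"wz":0,"claw":0},{"dx":0.3,"dy":0,"dz":0,"wx":0,"wy":0,"wz":0,"claw":0},{"dx":0.3,"dy":0,"dz":0,"wx":0,"wy":0,"wz":0,"claw":0}]'  >/dev/null
python3 st.py
python3 -m handwheel '[{"dx":0.3,"dy":0,"dz":0,"wx":0,"wy":0,"wz":0,"claw":0},{"dx":0.3,"dy":0,"dz":0,"wx":0,"wy":0,"wz":0,"claw":0},{"dx":0.3,"dy":0,"dz":0,"wx":0,"wy":0,"wz":0,"claw":0}]'  >/dev/null
python3 st.py
python3 -m handwheel '[{"dx":0.3,"dy":0,"dz":0,"wx":0,"wy":0,"wz":0,"claw":0},{"dx":0.3,"dy":0,"dz":0,"wx":0,"wy":0,"wz":0,"claw":0},{"dx":0.3,"dy":0,"dz":0,"wx":0,"wy":0,"wz":0,"claw":0}]'  >/dev/null
python3 st.py
```

```text
t 6.47 crate xy [-0.0599  0.1237] z 0.1035 yaw-err 0.000 Fx -9.7 Fy 0.8 Fz 7.3 grip 0.00024452553115846475
t 6.85 crate xy [-0.0524  0.124 ] z 0.1032 yaw-err 0.001 Fx -12.6 Fy 2.8 Fz 10.6 grip -0.00038912174314362566
t 7.22 crate xy [-0.0433  0.1241] z 0.1032 yaw-err 0.001 Fx -10.0 Fy 2.5 Fz 8.1 grip 0.000241838781118887
```

```bash
python3 -m handwheel '[{"dx":0.3,"dy":0,"dz":0,"wx":0,"wy":0,"wz":0,"claw":0},{"dx":0.3,"dy":0,"dz":0,"wx":0,"wy":0,"wz":0,"claw":0},{"dx":0.3,"dy":0,"dz":0,"wx":0,"wy":0,"wz":0,"claw":0},{"dx":0.3,"dy":0,"dz":0,"wx":0,"wy":0,"wz":0,"claw":0}]'  >/dev/null
python3 st.py
python3 -m handwheel '[{"dx":0.3,"dy":0,"dz":0,"wx":0,"wy":0,"wz":0,"claw":0},{"dx":0.3,"dy":0,"dz":0,"wx":0,"wy":0,"wz":0,"claw":0}]'  >/dev/null
python3 st.py
python3 -m handwheel '[{"dx":-4.5,"dy":0,"dz":0,"wx":0,"wy":0,"wz":0,"claw":0},{"dx":0,"dy":0,"dz":-5,"wx":0,"wy":0,"wz":0,"claw":0},{"dx":0,"dy":0,"dz":-5,"wx":0,"wy":0,"wz":0,"claw":0},{"dx":0,"dy":5,"dz":0,"wx":0,"wy":0,"wz":0,"claw":0},{"dx":0,"dy":5,"dz":0,"wx":0,"wy":0,"wz":0,"claw":0},{"dx":0,"dy":5,"dz":0,"wx":0,"wy":0,"wz":0,"claw":0},{"dx":0,"dy":5,"dz":0,"wx":0,"wy":0,"wz":0,"claw":0},{"dx":0,"dy":5,"dz":0,"wx":0,"wy":0,"wz":0,"claw":0}]' >/dev/null
python3 st.py
```

```text
t 7.72 crate xy [-0.0311  0.1241] z 0.1031 yaw-err 0.001 Fx -8.4 Fy 2.1 Fz 6.0 grip -0.000250247571868631
t 7.97 crate xy [-0.0249  0.1241] z 0.1031 yaw-err 0.000 Fx -8.6 Fy 2.2 Fz 6.1 grip 7.619496963844902e-05
t 8.97 crate xy [-0.0689 -0.1279] z 0.2034 yaw-err 0.000 Fx 0.3 Fy -0.0 Fz 0.5 grip 0.00012062227720905418
```

```bash
python3 -m handwheel '[{"dx":0,"dy":0,"dz":5,"wx":0,"wy":0,"wz":0,"claw":0},{"dx":0,"dy":0,"dz":5,"wx":0,"wy":0,"wz":0,"claw":0},{"dx":0.6,"dy":0,"dz":0,"wx":0,"wy":0,"wz":0,"claw":0},{"dx":0.6,"dy":0,"dz":0,"wx":0,"wy":0,"wz":0,"claw":0},{"dx":0.3,"dy":0,"dz":0,"wx":0,"wy":0,"wz":0,"claw":0},{"dx":0.3,"dy":0,"dz":0,"wx":0,"wy":0,"wz":0,"claw":0},{"dx":0.3,"dy":0,"dz":0,"wx":0,"wy":0,"wz":0,"claw":0},{"dx":0.3,"dy":0,"dz":0,"wx":0,"wy":0,"wz":0,"claw":0}]'  >/dev/null
python3 st.py
python3 -m handwheel '[{"dx":0.3,"dy":0,"dz":0,"wx":0,"wy":0,"wz":0,"claw":0},{"dx":0.3,"dy":0,"dz":0,"wx":0,"wy":0,"wz":0,"claw":0},{"dx":0.3,"dy":0,"dz":0,"wx":0,"wy":0,"wz":0,"claw":0},{"dx":0.3,"dy":0,"dz":0,"wx":0,"wy":0,"wz":0,"claw":0}]'  >/dev/null
python3 st.py
python3 -m handwheel '[{"dx":0.3,"dy":0,"dz":0,"wx":0,"wy":0,"wz":0,"claw":0},{"dx":0.3,"dy":0,"dz":0,"wx":0,"wy":0,"wz":0,"claw":0},{"dx":0.3,"dy":0,"dz":0,"wx":0,"wy":0,"wz":0,"claw":0},{"dx":0.3,"dy":0,"dz":0,"wx":0,"wy":0,"wz":0,"claw":0}]'  >/dev/null
python3 st.py
```

```text
t 9.97 crate xy [-0.0445 -0.1263] z 0.1036 yaw-err 0.000 Fx 0.3 Fy 0.2 Fz -0.1 grip 0.00014244702485915675
t 10.47 crate xy [-0.0326 -0.1262] z 0.1033 yaw-err 0.000 Fx -0.1 Fy -0.0 Fz -1.1 grip 0.00021279091247142774
t 10.97 crate xy [-0.0219 -0.1268] z 0.1032 yaw-err -0.001 Fx -7.6 Fy -2.2 Fz 4.3 grip -5.888048668488381e-05
```

```bash
python3 -m handwheel '[{"dx":0.3,"dy":0,"dz":0,"wx":0,"wy":0,"wz":0,"claw":0},{"dx":0.3,"dy":0,"dz":0,"wx":0,"wy":0,"wz":0,"claw":0},{"dx":0.3,"dy":0,"dz":0,"wx":0,"wy":0,"wz":0,"claw":0}]'  >/dev/null
python3 st.py
python3 -m handwheel '[{"dx":0.3,"dy":0,"dz":0,"wx":0,"wy":0,"wz":0,"claw":0},{"dx":0.3,"dy":0,"dz":0,"wx":0,"wy":0,"wz":0,"claw":0}]'  >/dev/null
python3 st.py
python3 -m handwheel '[{"dx":-4.0,"dy":0,"dz":0,"wx":0,"wy":0,"wz":0,"claw":0},{"dx":0,"dy":0,"dz":-5.3,"wx":0,"wy":0,"wz":0,"claw":0},{"dx":0,"dy":0,"dz":-5.3,"wx":0,"wy":0,"wz":0,"claw":0},{"dx":0,"dy":-5,"dz":0,"wx":0,"wy":0,"wz":0,"claw":0},{"dx":0,"dy":-5,"dz":0,"wx":0,"wy":0,"wz":0,"claw":0},{"dx":0,"dy":-5,"dz":0,"wx":0,"wy":0,"wz":0,"claw":0},{"dx":0,"dy":-5,"dz":0,"wx":0,"wy":0,"wz":0,"claw":0},{"dx":0,"dy":-5,"dz":0,"wx":0,"wy":0,"wz":0,"claw":0}]' >/dev/null
python3 st.py
```

```text
t 11.35 crate xy [-0.0129 -0.1268] z 0.1031 yaw-err -0.001 Fx -8.7 Fy -2.4 Fz 4.7 grip 0.00034504036214207486
t 11.60 crate xy [-0.0069 -0.1268] z 0.1031 yaw-err -0.001 Fx -7.8 Fy -1.7 Fz 3.4 grip -9.219270835616585e-05
t 12.60 crate xy [-0.0458  0.1254] z 0.2095 yaw-err 0.000 Fx 1.3 Fy 0.5 Fz -0.4 grip -9.04402465585739e-05
```

Left end: contact expected at about -0.025; push it to about +0.012.

```bash
python3 -m handwheel '[{"dx":0,"dy":0,"dz":5.3,"wx":0,"wy":0,"wz":0,"claw":0},{"dx":0,"dy":0,"dz":5.3,"wx":0,"wy":0,"wz":0,"claw":0},{"dx":0.4,"dy":0,"dz":0,"wx":0,"wy":0,"wz":0,"claw":0},{"dx":0.4,"dy":0,"dz":0,"wx":0,"wy":0,"wz":0,"claw":0},{"dx":0.3,"dy":0,"dz":0,"wx":0,"wy":0,"wz":0,"claw":0},{"dx":0.3,"dy":0,"dz":0,"wx":0,"wy":0,"wz":0,"claw":0},{"dx":0.3,"dy":0,"dz":0,"wx":0,"wy":0,"wz":0,"claw":0},{"dx":0.3,"dy":0,"dz":0,"wx":0,"wy":0,"wz":0,"claw":0}]'  >/dev/null
python3 st.py
python3 -m handwheel '[{"dx":0.3,"dy":0,"dz":0,"wx":0,"wy":0,"wz":0,"claw":0},{"dx":0.3,"dy":0,"dz":0,"wx":0,"wy":0,"wz":0,"claw":0},{"dx":0.3,"dy":0,"dz":0,"wx":0,"wy":0,"wz":0,"claw":0},{"dx":0.3,"dy":0,"dz":0,"wx":0,"wy":0,"wz":0,"claw":0}]'  >/dev/null
python3 st.py
python3 -m handwheel '[{"dx":0.3,"dy":0,"dz":0,"wx":0,"wy":0,"wz":0,"claw":0},{"dx":0.3,"dy":0,"dz":0,"wx":0,"wy":0,"wz":0,"claw":0},{"dx":0.3,"dy":0,"dz":0,"wx":0,"wy":0,"wz":0,"claw":0},{"dx":0.3,"dy":0,"dz":0,"wx":0,"wy":0,"wz":0,"claw":0}]'  >/dev/null
python3 st.py
```

```text
t 13.60 crate xy [-0.0255  0.1237] z 0.1035 yaw-err 0.000 Fx -0.5 Fy -0.3 Fz -0.4 grip 0.00018804938106493644
t 14.10 crate xy [-0.0152  0.1239] z 0.1031 yaw-err 0.000 Fx -13.9 Fy 1.3 Fz 13.1 grip -0.0002290080927454055
t 14.60 crate xy [-0.0029  0.1242] z 0.1031 yaw-err 0.001 Fx -8.1 Fy 2.8 Fz 6.5 grip -6.398657709158991e-05
```

```bash
python3 -m handwheel '[{"dx":0.3,"dy":0,"dz":0,"wx":0,"wy":0,"wz":0,"claw":0},{"dx":0.3,"dy":0,"dz":0,"wx":0,"wy":0,"wz":0,"claw":0},{"dx":0.3,"dy":0,"dz":0,"wx":0,"wy":0,"wz":0,"claw":0},{"dx":0.3,"dy":0,"dz":0,"wx":0,"wy":0,"wz":0,"claw":0}]'  >/dev/null
python3 st.py
python3 -m handwheel '[{"dx":-4.3,"dy":0,"dz":0,"wx":0,"wy":0,"wz":0,"claw":0},{"dx":0,"dy":0,"dz":-5.5,"wx":0,"wy":0,"wz":0,"claw":0},{"dx":0,"dy":0,"dz":-5.5,"wx":0,"wy":0,"wz":0,"claw":0},{"dx":0,"dy":5,"dz":0,"wx":0,"wy":0,"wz":0,"claw":0},{"dx":0,"dy":5,"dz":0,"wx":0,"wy":0,"wz":0,"claw":0},{"dx":0,"dy":5,"dz":0,"wx":0,"wy":0,"wz":0,"claw":0},{"dx":0,"dy":5,"dz":0,"wx":0,"wy":0,"wz":0,"claw":0},{"dx":0,"dy":5,"dz":0,"wx":0,"wy":0,"wz":0,"claw":0}]' >/dev/null
python3 st.py
python3 -m handwheel '[{"dx":0,"dy":0,"dz":5.5,"wx":0,"wy":0,"wz":0,"claw":0},{"dx":0,"dy":0,"dz":5.5,"wx":0,"wy":0,"wz":0,"claw":0},{"dx":0.6,"dy":0,"dz":0,"wx":0,"wy":0,"wz":0,"claw":0},{"dx":0.4,"dy":0,"dz":0,"wx":0,"wy":0,"wz":0,"claw":0},{"dx":0.3,"dy":0,"dz":0,"wx":0,"wy":0,"wz":0,"claw":0},{"dx":0.3,"dy":0,"dz":0,"wx":0,"wy":0,"wz":0,"claw":0},{"dx":0.3,"dy":0,"dz":0,"wx":0,"wy":0,"wz":0,"claw":0},{"dx":0.3,"dy":0,"dz":0,"wx":0,"wy":0,"wz":0,"claw":0}]'  >/dev/null
python3 st.py
python3 -c "
from h import *
cv2.imwrite('pics/top3.png',optics.grab_frame('top')['frame'])"
```

```text
t 15.10 crate xy [0.0084 0.1248] z 0.1030 yaw-err 0.001 Fx -17.5 Fy 8.5 Fz 12.4 grip 0.00012556859743317232
t 16.10 crate xy [-0.0328 -0.1279] z 0.2134 yaw-err 0.000 Fx 1.0 Fy 0.7 Fz 0.4 grip 1.0743408472902658e-05
t 17.10 crate xy [-0.0105 -0.1263] z 0.1036 yaw-err 0.000 Fx -0.4 Fy 0.4 Fz 0.4 grip 0.00010760184287765415
```

View pics/top3.png

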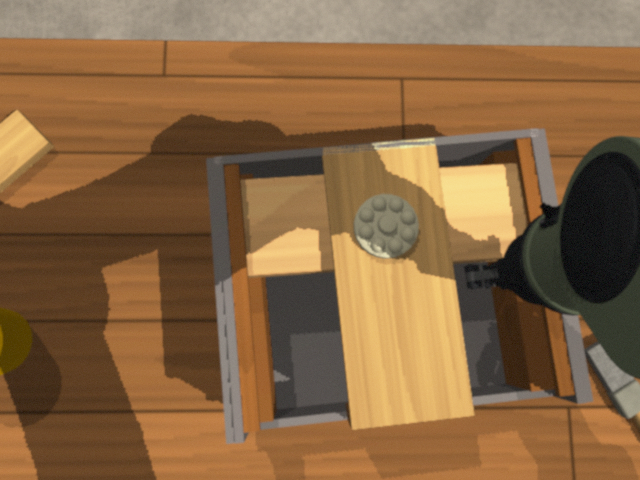

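The hatch's left end leads slightly (far edge at row 180 on the left, 167 on the right, and a square board would rise to the right about like the far wall). The rosette hasn't moved. Next, the right end.

```bash
python3 -m handwheel '[{"dx":0.3,"dy":0,"dz":0,"wx":0,"wy":0,"wz":0,"claw":0},{"dx":0.3,"dy":0,"dz":0,"wx":0,"wy":0,"wz":0,"claw":0},{"dx":0.3,"dy":0,"dz":0,"wx":0,"wy":0,"wz":0,"claw":0},{"dx":0.3,"dy":0,"dz":0,"wx":0,"wy":0,"wz":0,"claw":0}]'  >/dev/null
python3 st.py
python3 -m handwheel '[{"dx":0.3,"dy":0,"dz":0,"wx":0,"wy":0,"wz":0,"claw":0},{"dx":0.3,"dy":0,"dz":0,"wx":0,"wy":0,"wz":0,"claw":0},{"dx":0.3,"dy":0,"dz":0,"wx":0,"wy":0,"wz":0,"claw":0},{"dx":0.3,"dy":0,"dz":0,"wx":0,"wy":0,"wz":0,"claw":0}]'  >/dev/null
python3 st.py
python3 -m handwheel '[{"dx":0.3,"dy":0,"dz":0,"wx":0,"wy":0,"wz":0,"claw":0},{"dx":0.3,"dy":0,"dz":0,"wx":0,"wy":0,"wz":0,"claw":0}]'  >/dev/null
python3 st.py
```

```text
t 17.65 crate xy [ 0.001  -0.1263] z 0.1032 yaw-err 0.000 Fx -8.6 Fy -0.5 Fz 4.8 grip 2.001915446500094e-05
t 18.15 crate xy [ 0.0122 -0.1268] z 0.1031 yaw-err -0.001 Fx -8.0 Fy -1.5 Fz 4.8 grip 0.000112371725053856
t 18.40 crate xy [ 0.0183 -0.1268] z 0.1031 yaw-err -0.001 Fx -6.8 Fy -1.5 Fz 4.1 grip -0.00012474498988114172
```

```bash
python3 -m handwheel '[{"dx":-3.3,"dy":0,"dz":0,"wx":0,"wy":0,"wz":0,"claw":0},{"dx":0,"dy":0,"dz":-5.5,"wx":0,"wy":0,"wz":0,"claw":0},{"dx":0,"dy":0,"dz":-5.5,"wx":0,"wy":0,"wz":0,"claw":0},{"dx":0,"dy":-5,"dz":0,"wx":0,"wy":0,"wz":0,"claw":0},{"dx":0,"dy":-5,"dz":0,"wx":0,"wy":0,"wz":0,"claw":0},{"dx":0,"dy":-5,"dz":0,"wx":0,"wy":0,"wz":0,"claw":0},{"dx":0,"dy":-5,"dz":0,"wx":0,"wy":0,"wz":0,"claw":0},{"dx":0,"dy":-5,"dz":0,"wx":0,"wy":0,"wz":0,"claw":0}]' >/dev/null
python3 st.py
python3 -m handwheel '[{"dx":0,"dy":0,"dz":5.5,"wx":0,"wy":0,"wz":0,"claw":0},{"dx":0,"dy":0,"dz":5.5,"wx":0,"wy":0,"wz":0,"claw":0},{"dx":0.5,"dy":0,"dz":0,"wx":0,"wy":0,"wz":0,"claw":0},{"dx":0.4,"dy":0,"dz":0,"wx":0,"wy":0,"wz":0,"claw":0},{"dx":0.3,"dy":0,"dz":0,"wx":0,"wy":0,"wz":0,"claw":0},{"dx":0.3,"dy":0,"dz":0,"wx":0,"wy":0,"wz":0,"claw":0},{"dx":0.3,"dy":0,"dz":0,"wx":0,"wy":0,"wz":0,"claw":0},{"dx":0.3,"dy":0,"dz":0,"wx":0,"wy":0,"wz":0,"claw":0}]'  >/dev/null
python3 st.py
python3 -m handwheel '[{"dx":0.3,"dy":0,"dz":0,"wx":0,"wy":0,"wz":0,"claw":0},{"dx":0.3,"dy":0,"dz":0,"wx":0,"wy":0,"wz":0,"claw":0},{"dx":0.3,"dy":0,"dz":0,"wx":0,"wy":0,"wz":0,"claw":0}]'  >/dev/null
python3 st.py
python3 -m handwheel '[{"dx":0.3,"dy":0,"dz":0,"wx":0,"wy":0,"wz":0,"claw":0},{"dx":0.2,"dy":0,"dz":0,"wx":0,"wy":0,"wz":0,"claw":0}]'  >/dev/null
python3 st.py
```

```text
t 19.40 crate xy [-0.0138  0.1254] z 0.2135 yaw-err -0.000 Fx 1.1 Fy -0.6 Fz 0.5 grip 7.894571481195142e-05
t 20.40 crate xy [0.0075 0.1237] z 0.1036 yaw-err 0.000 Fx 0.3 Fy 0.8 Fz -0.3 grip -0.0001664721445638518
t 20.77 crate xy [0.0153 0.1239] z 0.1031 yaw-err 0.000 Fx -14.3 Fy 2.7 Fz 13.1 grip 8.706001876731913e-05
t 21.02 crate xy [0.02   0.1241] z 0.1031 yaw-err 0.000 Fx -9.9 Fy 2.2 Fz 7.5 grip 0.00015001466423015397
```

```bash
python3 -m handwheel '[{"dx":0.2,"dy":0,"dz":0,"wx":0,"wy":0,"wz":0,"claw":0},{"dx":0.2,"dy":0,"dz":0,"wx":0,"wy":0,"wz":0,"claw":0}]'  >/dev/null
python3 st.py
python3 -m handwheel '[{"dx":0.2,"dy":0,"dz":0,"wx":0,"wy":0,"wz":0,"claw":0},{"dx":0.1,"dy":0,"dz":0,"wx":0,"wy":0,"wz":0,"claw":0}]'  >/dev/null
python3 st.py
```

```text
t 21.27 crate xy [0.0241 0.1242] z 0.1031 yaw-err 0.000 Fx -8.1 Fy 1.6 Fz 6.2 grip -2.943815107336748e-05
t 21.52 crate xy [0.0246 0.1242] z 0.1030 yaw-err 0.001 Fx -30.6 Fy 2.0 Fz 25.3 grip -0.00017291310095252403
```

The left end has stopped at about 0.0245 with the force up to 30 N, so it is at the wall. Back off and bring the right end in.

```bash
python3 -m handwheel '[{"dx":-3.3,"dy":0,"dz":0,"wx":0,"wy":0,"wz":0,"claw":0},{"dx":0,"dy":0,"dz":-5.5,"wx":0,"wy":0,"wz":0,"claw":0},{"dx":0,"dy":0,"dz":-5.5,"wx":0,"wy":0,"wz":0,"claw":0},{"dx":0,"dy":5,"dz":0,"wx":0,"wy":0,"wz":0,"claw":0},{"dx":0,"dy":5,"dz":0,"wx":0,"wy":0,"wz":0,"claw":0},{"dx":0,"dy":5,"dz":0,"wx":0,"wy":0,"wz":0,"claw":0},{"dx":0,"dy":5,"dz":0,"wx":0,"wy":0,"wz":0,"claw":0},{"dx":0,"dy":5,"dz":0,"wx":0,"wy":0,"wz":0,"claw":0}]' >/dev/null
python3 st.py
python3 -m handwheel '[{"dx":0,"dy":0,"dz":5.5,"wx":0,"wy":0,"wz":0,"claw":0},{"dx":0,"dy":0,"dz":5.5,"wx":0,"wy":0,"wz":0,"claw":0},{"dx":0.4,"dy":0,"dz":0,"wx":0,"wy":0,"wz":0,"claw":0},{"dx":0.4,"dy":0,"dz":0,"wx":0,"wy":0,"wz":0,"claw":0},{"dx":0.3,"dy":0,"dz":0,"wx":0,"wy":0,"wz":0,"claw":0},{"dx":0.3,"dy":0,"dz":0,"wx":0,"wy":0,"wz":0,"claw":0},{"dx":0.3,"dy":0,"dz":0,"wx":0,"wy":0,"wz":0,"claw":0},{"dx":0.2,"dy":0,"dz":0,"wx":0,"wy":0,"wz":0,"claw":0}]'  >/dev/null
python3 st.py
python3 -m handwheel '[{"dx":0.3,"dy":0,"dz":0,"wx":0,"wy":0,"wz":0,"claw":0},{"dx":0.2,"dy":0,"dz":0,"wx":0,"wy":0,"wz":0,"claw":0}]'  >/dev/null
python3 st.py
```

```text
t 22.52 crate xy [-0.0048 -0.1279] z 0.2134 yaw-err 0.000 Fx 0.3 Fy 0.4 Fz 0.1 grip 6.561665169804861e-05
t 23.52 crate xy [ 0.0145 -0.1262] z 0.1036 yaw-err 0.000 Fx 0.1 Fy -0.3 Fz -0.2 grip 0.00034706690459826564
t 23.77 crate xy [ 0.0194 -0.1262] z 0.1033 yaw-err 0.000 Fx -0.9 Fy -0.1 Fz 0.3 grip -0.00022959206684322505
```

```bash
python3 -m handwheel '[{"dx":0.2,"dy":0,"dz":0,"wx":0,"wy":0,"wz":0,"claw":0},{"dx":0.2,"dy":0,"dz":0,"wx":0,"wy":0,"wz":0,"claw":0}]'  >/dev/null
python3 st.py
python3 -m handwheel '[{"dx":0.2,"dy":0,"dz":0,"wx":0,"wy":0,"wz":0,"claw":0},{"dx":0.1,"dy":0,"dz":0,"wx":0,"wy":0,"wz":0,"claw":0}]'  >/dev/null
python3 st.py
```

```text
t 24.02 crate xy [ 0.022  -0.1264] z 0.1032 yaw-err -0.000 Fx -11.6 Fy 1.0 Fz 7.8 grip 6.153524151036493e-05
t 24.27 crate xy [ 0.025  -0.1268] z 0.1032 yaw-err -0.001 Fx -8.2 Fy 0.1 Fz 6.5 grip 0.00010886626615833392
```

```bash
python3 -m handwheel '[{"dx":0.1,"dy":0,"dz":0,"wx":0,"wy":0,"wz":0,"claw":0},{"dx":0.1,"dy":0,"dz":0,"wx":0,"wy":0,"wz":0,"claw":0}]'  >/dev/null
python3 st.py
python3 -m handwheel '[{"dx":0.1,"dy":0,"dz":0,"wx":0,"wy":0,"wz":0,"claw":0}]'  >/dev/null
python3 st.py
```

```text
t 24.52 crate xy [ 0.0251 -0.1269] z 0.1031 yaw-err -0.001 Fx -25.5 Fy 1.5 Fz 18.9 grip 0.0002702580285406059
t 24.65 crate xy [ 0.0251 -0.1269] z 0.1031 yaw-err -0.001 Fx -33.7 Fy 2.8 Fz 25.3 grip -0.00024212821105278878
```

The right end is home at 0.025, in line with the left. Recheck the left end gently.

```bash
python3 -m handwheel '[{"dx":-2.5,"dy":0,"dz":0,"wx":0,"wy":0,"wz":0,"claw":0},{"dx":0,"dy":0,"dz":-5.5,"wx":0,"wy":0,"wz":0,"claw":0},{"dx":0,"dy":0,"dz":-5.5,"wx":0,"wy":0,"wz":0,"claw":0},{"dx":0,"dy":-5,"dz":0,"wx":0,"wy":0,"wz":0,"claw":0},{"dx":0,"dy":-5,"dz":0,"wx":0,"wy":0,"wz":0,"claw":0},{"dx":0,"dy":-5,"dz":0,"wx":0,"wy":0,"wz":0,"claw":0},{"dx":0,"dy":-5,"dz":0,"wx":0,"wy":0,"wz":0,"claw":0},{"dx":0,"dy":-5,"dz":0,"wx":0,"wy":0,"wz":0,"claw":0}]' >/dev/null
python3 st.py
python3 -m handwheel '[{"dx":0,"dy":0,"dz":5.5,"wx":0,"wy":0,"wz":0,"claw":0},{"dx":0,"dy":0,"dz":5.5,"wx":0,"wy":0,"wz":0,"claw":0},{"dx":0.4,"dy":0,"dz":0,"wx":0,"wy":0,"wz":0,"claw":0},{"dx":0.4,"dy":0,"dz":0,"wx":0,"wy":0,"wz":0,"claw":0},{"dx":0.3,"dy":0,"dz":0,"wx":0,"wy":0,"wz":0,"claw":0},{"dx":0.2,"dy":0,"dz":0,"wx":0,"wy":0,"wz":0,"claw":0},{"dx":0.2,"dy":0,"dz":0,"wx":0,"wy":0,"wz":0,"claw":0},{"dx":0.2,"dy":0,"dz":0,"wx":0,"wy":0,"wz":0,"claw":0}]'  >/dev/null
python3 st.py
python3 -m handwheel '[{"dx":0.2,"dy":0,"dz":0,"wx":0,"wy":0,"wz":0,"claw":0},{"dx":0.2,"dy":0,"dz":0,"wx":0,"wy":0,"wz":0,"claw":0}]'  >/dev/null
python3 st.py
```

```text
t 25.65 crate xy [0.0041 0.1254] z 0.2135 yaw-err 0.000 Fx 1.3 Fy 0.7 Fz -0.2 grip -5.3414292379700834e-05
t 26.65 crate xy [0.0214 0.1238] z 0.1036 yaw-err 0.000 Fx -0.1 Fy 0.3 Fz 0.8 grip -0.0001324920036666381
t 26.90 crate xy [0.0252 0.1238] z 0.1032 yaw-err 0.000 Fx -10.7 Fy 0.7 Fz 4.2 grip -4.8519473328216114e-05
```

```bash
python3 -m handwheel '[{"dx":0.1,"dy":0,"dz":0,"wx":0,"wy":0,"wz":0,"claw":0},{"dx":0.1,"dy":0,"dz":0,"wx":0,"wy":0,"wz":0,"claw":0}]'  >/dev/null
python3 st.py
python3 -m handwheel '[{"dx":-3,"dy":0,"dz":0,"wx":0,"wy":0,"wz":0,"claw":0},{"dx":0,"dy":0,"dz":-5.5,"wx":0,"wy":0,"wz":0,"claw":0},{"dx":0,"dy":0,"dz":-5.5,"wx":0,"wy":0,"wz":0,"claw":0},{"dx":-5,"dy":0,"dz":-2,"wx":0,"wy":0,"wz":0,"claw":0},{"dx":-5,"dy":0,"dz":0,"wx":0,"wy":0,"wz":0,"claw":0},{"dx":0,"dy":-5,"dz":0,"wx":0,"wy":0,"wz":0,"claw":0},{"dx":0,"dy":-5,"dz":0,"wx":0,"wy":0,"wz":0,"claw":0},{"dx":0,"dy":0,"dz":0,"wx":0,"wy":0,"wz":0,"claw":0}]' >/dev/null
python3 st.py
python3 -c "
from h import *
cv2.imwrite('pics/top4.png',optics.grab_frame('top')['frame'])"
```

```text
t 27.15 crate xy [0.0252 0.1238] z 0.1031 yaw-err 0.000 Fx -19.1 Fy 0.9 Fz 16.5 grip -2.5936719439478857e-05
t 28.15 crate xy [-0.103   0.2272] z 0.2335 yaw-err 0.005 Fx -0.3 Fy -1.0 Fz 0.1 grip -0.00040580122822763017
```

View pics/top4.png

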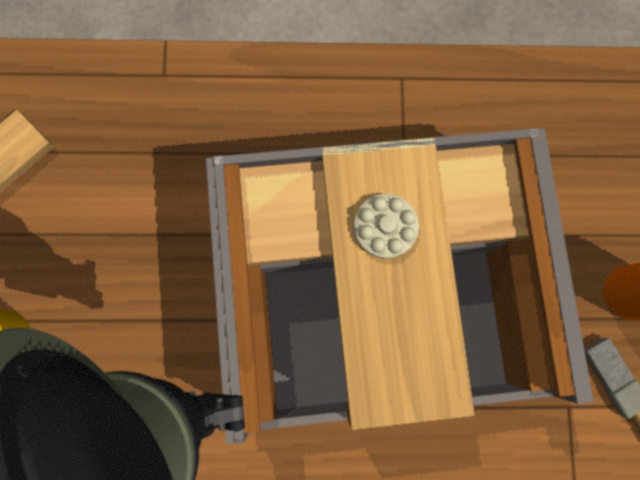

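The hatch lies flush and parallel with the far wall on both sides (near edge (248,263) on the left, (530,238) on the right). The rosette is still at (387,225) and the robot is clear.

```bash
python3 -c "
from workcell import job_done
print(job_done())"
```

```text
the job is handed in; nothing more can be done
None
```

The hatch is home and square against the crate's far wall: both ends stopped within about 0.1 mm of each other, and the last push on each peaked at about 34 N (right) and 19 N (left). The rosette is undisturbed, and the job was handed in at about 28 s with the robot clear.

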